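# Turn the grating disc to its pin and press it home

### The arm

A 6-joint arm with a two-finger parallel gripper is mounted at the origin on a cart in front of the work surface, level with it; the furniture and walls round the work are solid. World frame = base frame: x ahead of the robot, y to its left, z up, the work surface at z = 0. Lengths are in m, angles in rad, forces in N, time in s.
With the tool pointing down it reaches from about 0.4 to 0.825 m from the base axis. Payload 7 kg.
Tool frame: the origin (TCP) lies on the front face of the gripper's body, between the roots of the fingers; the fingertips stand 66 mm ahead of it and the grasp point (between the pads) lies 47 mm ahead of it; z points along the fingers, y is the line along which they close (so a half turn about z gives the same grasp; the last joint's range is limited). The gripper opens to 88 mm and grips with 3 to 60 N. Pads are 19 mm wide; open, the fingers measure 130 mm over their backs; the gripper's body (78 mm by 193 mm) begins 47 mm behind the grasp point.
Start: joints at [1.454, 0.359, 0.012, 0, -1.224, -0.288], TCP at [0.266, 0.62, 0.292] pointing down, gripper open.
Joint ranges: [-3.07, 3.07], [-1.43, 2.12], [-1.02, 1.25], [-3.03, 1.67], [-3.05, -0], [-3.03, 3.03]. Speed limits (rad/s): [2.39, 2.39, 3.01, 3.14, 3.14, 3.14].

### API

Orientations are given as [roll, pitch, yaw] about the fixed x, y, z axes, in that order (R = Rz(yaw) Ry(pitch) Rx(roll)).
In Python, from station import arm gives the robot as it stands. The module is installed in compiled form; this text tells all that it offers.
- The arm moves only by the tool move_arm, never from a script. Its argument "increments" is a list of rows, each an object of numbers: "jaw": the gripper command: -1 is shut, 1 is fully open, values between are in proportion; "dx", "dy", "dz": the shift along the tool's x, y, z in m; "twist": the turn about the tool's z in rad. A call has 1 to 12 rows; each row shifts and turns the commanded pose from where the row before left it, along the tool's axes as they then stand; what a row does not reach is not made up. A row lasts 1/12 s, in which the tool goes at most 41.7 mm and 7.16 degrees, less where a joint would pass 70% of its speed; a pose out of reach is approached as far as the arm can. A call is refused whole if a number of a shift passes 0.0417 or a number of a turn 0.125, either way. A call with a gripper value outside its range is refused whole. The fingers move at their own pace and stop on an object; "force" is the grip in N (left out, the last holds). Time passes only in rows, so rows that do not move let the fingers close. It gives the time, the measured TCP pose, the force, the opening and the grip force at its end, in the units of the state.
- arm.get_state(): the state, without advancing time (a new reading comes with each control period).
- arm.grab_frame(name): name is "scene" or "top" or "wrist"; returns the picture (480x640x3 uint8, blue, green, red); there is no depth.
- arm.camera_info(name): a dict with "K" (3x3 intrinsics, pixels), "extrinsics" (4x4, takes a point from camera to world coordinates). Camera axes: x right, y down, z forward; pixel columns grow to the right and rows downward; lengths in m; the calibration is good to about 2 mm. A picture is of the moment at which its call begins: read the wrist's pose just before it. camera_info takes no time and is no camera call; for the wrist camera it gives the pose at the moment of the call.
- arm.job_done(): hands the job in; it is judged then, once.
Trained networks look in the newest picture that a camera, given by its name, has taken for a name from the list of things; names that differ only in an ending like _2 or _b are one class to them, and where a whole thing is asked for, a point or a joint stands for the part that bears it (a point fixed in the world has none). Each returns a list of dicts, best first, with "score" (0 to 1); they miss things now and then, are a little off and sometimes report something else, mostly with a low value. They report only what shows in the picture. A call takes as long as a camera call.
- arm.find_in(camera, name): "position" ([x, y, z] in m, in world coordinates, good to about 4 mm: the middle of the surface that is visible of it).
- arm.silhouettes(camera, name): "pixels" (480x640 bool, what is visible of it).
- arm.pinpoint(camera, name): "position" ([x, y, z] in m, in world coordinates, good to about 4 mm: a listed point, or the origin of a listed thing).
The state is a dict: "t": time; "q": joint angles; "qd": joint speeds; "joint_efforts": joint torques, N m; "eef_pos": TCP position; "ee_rot": TCP orientation; "force": force on the tool from outside, world axes, zero at the start; "moment": the same for the moment, N m; "width": finger opening in m; "gripper_force": force on a finger pad.
Only numpy, scipy, OpenCV 4.12 (cv2) and the standard library are available. Lean on these libraries where they do the work, as an engineer would, in place of code of your own. Each camera call takes 0.05 s, during which the arm holds its last target. There are 200 camera calls.

### The job

The grating disc of the food cutter sits too high, because its notch is not over the red locating pin. With a fingertip push the black nub round until the notch lies over the pin, then press the disc straight down by its hub until it is fully seated, and leave it there with the hand clear. Never lift the disc, and leave everything else on the worktop where it stands.

Things in the scene. Friction and masses are not known exactly. Their poses are not given: they have to be found in the camera images.
- cutter: Motor base of a small food cutter, fixed to the worktop: round white housing, 202 mm across, its flat deck 55 mm above the worktop; a black control panel sticks out 20 mm from its side below the red pin. Origin: centre of the underside, on the disc's axis; z up; the pin lies toward -x.
- pin_top (a point): Top of the red locating pin, 69 mm from the disc's axis, 67 mm above the worktop. The pin is fixed to the deck: a red bar with a rounded top, 9 mm wide, lying radially from 60 to 91 mm from the axis, so its outer end shows beyond the disc's rim however the disc is turned.
- notch (a point): Centre of the disc's notch at the upper face, 69 mm from the axis. Steel grating disc, 150 mm across, 6 mm thick; the notch is the one gap in its rim, 19 mm deep, sides radial, 16 mm apart at its floor, 21 mm at the rim; a short red line on the disc points at it. It clears the pin to 3.5 degrees either side of centre. Unseated, the disc's upper face is 73.5 mm above the worktop, seated 63.5 mm.
- nub (a point): Top centre of the black finger nub, a round post on the disc 52 mm from the axis, straight opposite the notch: 14 to 15 mm across (19 mm at its foot), 24 mm high above the disc's upper face. Pushed sideways with about 2 N it turns the disc, which stays where it is left.
- hub_top (a point): Centre of the flat top of the black hub in the middle of the disc, on its axis: 40 mm across, 14 mm high above the disc's upper face. This is where to press.
- disc (a joint): Turn of the disc on its spindle, rad, growing counter-clockwise from above; the notch is over the pin at 0 and at 2 pi (6.283). It turns either way, from -1 to 7.3, and starts between 0.7 and 5.58; the shorter way is always open.
- disc_press (a joint): How far the disc is pushed down its spindle, m: 0 at the start, 0.010 fully seated (stop), negative if raised. The fit is stiff: about 5 N on the hub moves it and it stays where it is left. Off the notch the pin stops it: it only gives springily (about 5 mm at 20 N) and comes back up to about 0.002 when let go.
- jar_sugar: Bystander: glass jar of white sugar with a white lid, 104 mm across, 201 mm tall. Origin: centre of its underside.
- jar_grain: Bystander: glass jar of grain with a white lid, 124 mm across, 206 mm tall. Origin: centre of its underside.
- jar_lentils: Bystander: glass jar of lentils with a white lid, 88 mm across, 166 mm tall. Origin: centre of its underside.
- oil_bottle: Bystander: square oil bottle with a gold cap, 61 mm across, 268 mm tall. Origin: centre of its underside.
- pepper_mill: Bystander: wooden pepper mill, 58 mm across, 170 mm tall. Origin: centre of its underside.
- jam_jar: Bystander: jar of red jam, 66 mm across, 90 mm tall. Origin: centre of its underside.
- timer: Bystander: red and white kitchen timer, 69 mm across, 54 mm tall. Origin: centre of its underside.
- butter: Bystander: packet of butter, 73 x 102 x 37 mm. Origin: centre of its underside.
- salt_shaker: Bystander: salt shaker, 44 mm across, 90 mm tall. Origin: centre of its underside.

How it is judged:
On the way, in this order (a step that is already met when the one before it is completed fails the run):
1. the notch has been turned over the pin while the disc is still up (horizontal distance between notch and pin_top below 0.0055 m and value of joint disc_press below 0.004 m), for 0.1 s.
2. the disc has been pressed down on the pin (horizontal distance between notch and pin_top below 0.0055 m and value of joint disc_press above 0.0085 m), for 0.2 s.
At the end, for the whole second after the job is handed in: The disc is pressed down at least 8.5 mm of its 10 mm, its notch within 5.5 mm of the pin, at rest; every bystander is within 20 mm of where it stood (all of step 2 and velocity of joint disc between -0.05 and 0.05 rad/s and distance of each of jar_sugar, jar_grain, jar_lentils, oil_bottle, pepper_mill, jam_jar, timer, butter, salt_shaker from where it was at the start of the episode below 0.02 m); the robot touches nothing.
It fails at once if the disc is lifted more than 4 mm above where it sat (value of joint disc_press below -0.004 m).
It fails at once if a bystander is moved by more than 20 mm (distance of any of jar_sugar, jar_grain, jar_lentils, oil_bottle, pepper_mill, jam_jar, timer, butter, salt_shaker from where it was at the start of the episode above 0.02 m).
It fails at once if a bystander is tipped (angle between any of jar_sugar, jar_grain, jar_lentils, oil_bottle, pepper_mill, jam_jar, timer, butter, salt_shaker's own z axis and vertical above 0.35 rad).
It also fails if it takes over 48 s, if anything falls off the work surface, if the arm or the gripper's body presses on something with over 40 N, if the wrist force passes 120 N, or if a joint passes its speed limit or range.

## Working session

There is one attempt and no reset: what is moved stays moved. The work goes in short steps, Python scripts to look and compute and a tool call to move; the robot and the scene stay as the last step left them, time stands still between calls to the robot, and variables do not carry over. Pictures are saved under pics/ and viewed, at most 10 in all, crops included, and the job is handed in when it is done.

Besides the shell and the picture viewer there is one more tool, called after "Request:" in YAML: its name, and indented under it one key for each argument. move_arm: Moves the arm, as the interface text tells. Its arguments: {"type":"object","properties":{"increments":{"type":"array"},"force":{"type":"number"}},"required":["increments"]}

```bash
mkdir -p pics; python3 - <<'E'
from station import arm
import cv2,numpy as np
s=arm.get_state();print(s['t'],s['eef_pos'],s['ee_rot'],s['width'])
a=arm.grab_frame('top');b=arm.grab_frame('scene')
cv2.imwrite('pics/a.png',a);cv2.imwrite('pics/b.png',b)
for c in('top','scene'):
  for n in('cutter','pin_top','notch','nub','hub_top'):
    print(c,n,[(np.round(d['position'],3),round(d['score'],2)) for d in arm.pinpoint(c,n)[:2]])
for n in('jar_sugar','jar_grain','jar_lentils','oil_bottle','pepper_mill','jam_jar','timer','butter','salt_shaker'):
    print(n,[(np.round(d['position'],3),round(d['score'],2)) for d in arm.pinpoint('top',n)[:1]])
print(arm.get_state()['t'])
E
```

```text
0.0 [0.26571407 0.6200849  0.2912236 ] [ 3.13994352e+00 -1.53727110e-04 -4.04922089e-01] 0.08779416080028257
top cutter [(array([0.494, 0.074, 0.   ]), 0.85)]
top pin_top [(array([0.441, 0.047, 0.066]), 0.87), (array([0.566, 0.088, 0.075]), 0.36)]
top notch [(array([0.503, 0.082, 0.086]), 0.64), (array([0.568, 0.088, 0.075]), 0.57)]
top nub [(array([0.446, 0.076, 0.099]), 0.78)]
top hub_top [(array([0.5  , 0.082, 0.088]), 0.74)]
scene cutter [(array([0.5  , 0.077, 0.004]), 0.62)]
scene pin_top [(array([0.435, 0.047, 0.068]), 0.6)]
scene notch [(array([0.564, 0.091, 0.075]), 0.9)]
scene nub [(array([0.442, 0.073, 0.098]), 0.9)]
scene hub_top [(array([0.499, 0.08 , 0.088]), 0.98)]
jar_sugar [(array([0.775, 0.099, 0.001]), 0.65)]
jar_grain [(array([ 0.783, -0.041, -0.001]), 0.95)]
jar_lentils [(array([ 0.787,  0.22 , -0.   ]), 0.76)]
oil_bottle [(array([ 0.496,  0.074, -0.001]), 0.68)]
pepper_mill [(array([0.439, 0.045, 0.065]), 0.72)]
jam_jar [(array([0.385, 0.291, 0.001]), 0.84)]
timer [(array([ 0.557, -0.219, -0.001]), 0.81)]
butter [(array([ 0.413, -0.19 ,  0.005]), 0.81)]
salt_shaker [(array([ 0.624,  0.316, -0.   ]), 0.95)]
1.05
```

View pics/a.png

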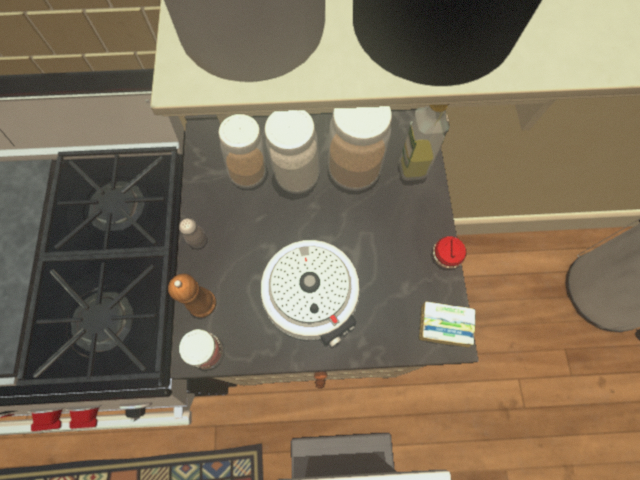

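View pics/b.png

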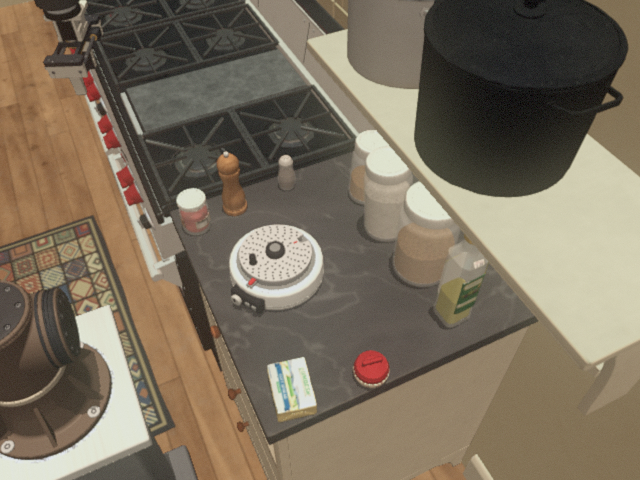

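The top view shows the disc centred at about (310,283), the notch at (304,250), the nub at (314,308) and the red pin at (335,320). That puts the axis near (0.499, 0.079), the pin at about 208° and the nub at about 186°. The shorter way is clockwise by about 158°, on the +y side. I'll hover beside the nub on its -y side with the fingers shut.

Request:
move_arm:
  increments:
    - {"dx": 0.0225,"dy": 0.0256,"jaw": -1}
    - {"dx": 0.0225,"dy": 0.0256,"jaw": -1}
    - {"dx": 0.0225,"dy": 0.0256,"jaw": -1}
    - {"dx": 0.0225,"dy": 0.0256,"jaw": -1}
    - {"dx": 0.0225,"dy": 0.0256,"jaw": -1}
    - {"dx": 0.0225,"dy": 0.0256,"jaw": -1}
    - {"dx": 0.0225,"dy": 0.0256,"jaw": -1}
    - {"dx": 0.0225,"dy": 0.0256,"jaw": -1}
    - {"dx": 0.0225,"dy": 0.0256,"jaw": -1}
    - {"dx": 0.0225,"dy": 0.0256,"jaw": -1}
    - {"dx": 0.0225,"dy": 0.0256,"jaw": -1}
    - {"dx": 0.0225,"dy": 0.0256,"jaw": -1}

```text
$.increments[0]: bad value
```

Request:
move_arm:
  increments:
    - {"dx": 0.0225,"dy": 0.0256,"jaw": -1}
    - {"dx": 0.0225,"dy": 0.0256,"jaw": -1}
    - {"dx": 0.0225,"dy": 0.0256,"jaw": -1}
    - {"dx": 0.0225,"dy": 0.0256,"jaw": -1}
    - {"dx": 0.0225,"dy": 0.0256,"jaw": -1}
    - {"dx": 0.0225,"dy": 0.0256,"jaw": -1}
    - {"twist": -0.114,"jaw": -1}
    - {"twist": -0.114,"jaw": -1}
    - {"twist": -0.114,"jaw": -1}
    - {"twist": -0.114,"jaw": -1}
    - {"twist": -0.114,"jaw": -1}
    - {"twist": -0.114,"jaw": -1}

```text
$.increments[0]: bad value
```

```bash
python3 - <<'E'
from station import arm
import cv2,numpy as np
s=arm.get_state();print(s['t'],s['eef_pos'],s['ee_rot'],s['width'],s['q'])
a=arm.grab_frame('wrist');cv2.imwrite('pics/c.png',a)
arm.grab_frame('top');arm.grab_frame('scene')
for c in('wrist','top','scene'):
  for n in('cutter','pin_top','notch','nub','hub_top'):
    print(c,n,[(np.round(d['position'],4),round(d['score'],2)) for d in arm.pinpoint(c,n)[:1]])
E
```

```text
1.05 [0.26581913 0.62042707 0.29218091] [-3.14156075e+00  3.01228587e-05 -4.04809145e-01] 0.08724195135808108 [ 1.45413081e+00  3.58563645e-01  1.18998644e-02 -2.10678642e-05
 -1.22409340e+00 -2.88136473e-01]
wrist cutter []
wrist pin_top []
wrist notch []
wrist nub []
wrist hub_top []
top cutter [(array([ 0.4959,  0.0707, -0.0006]), 0.95)]
top pin_top [(array([0.438 , 0.044 , 0.0715]), 0.78)]
top notch [(array([0.5641, 0.0902, 0.0741]), 0.63)]
top nub [(array([0.4453, 0.0732, 0.0988]), 0.94)]
top hub_top [(array([0.5016, 0.0802, 0.0878]), 0.85)]
scene cutter [(array([0.4986, 0.0782, 0.0047]), 0.88)]
scene pin_top [(array([0.436 , 0.0445, 0.0664]), 0.62)]
scene notch [(array([0.5663, 0.0896, 0.0781]), 0.57)]
scene nub [(array([0.4448, 0.0728, 0.0979]), 0.92)]
scene hub_top [(array([0.5003, 0.0795, 0.0885]), 0.95)]
```

View pics/c.png

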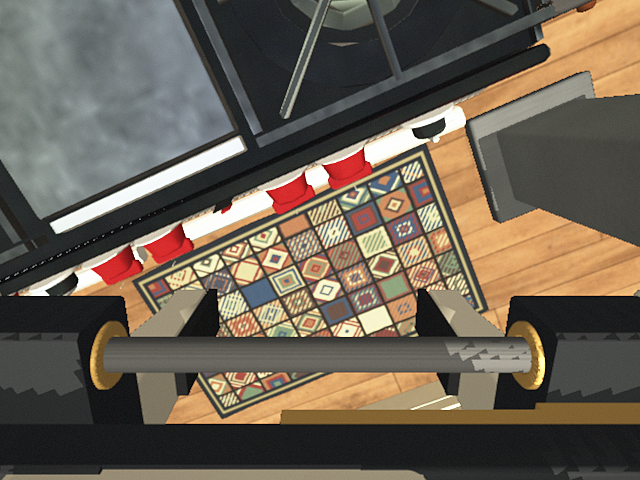

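The wrist view shows only the rug and the stove, because the arm hasn't moved: both move calls were refused. I'll resend the rows with every key filled in.

Request:
move_arm:
  increments:
    - {"jaw": -1,"dx": 0.0225,"dy": 0.0256,"dz": 0,"twist": 0}
    - {"jaw": -1,"dx": 0.0225,"dy": 0.0256,"dz": 0,"twist": 0}
    - {"jaw": -1,"dx": 0.0225,"dy": 0.0256,"dz": 0,"twist": 0}
    - {"jaw": -1,"dx": 0.0225,"dy": 0.0256,"dz": 0,"twist": 0}
    - {"jaw": -1,"dx": 0.0225,"dy": 0.0256,"dz": 0,"twist": 0}
    - {"jaw": -1,"dx": 0.0225,"dy": 0.0256,"dz": 0,"twist": 0}
    - {"jaw": -1,"dx": 0.0225,"dy": 0.0256,"dz": 0,"twist": 0}
    - {"jaw": -1,"dx": 0.0225,"dy": 0.0256,"dz": 0,"twist": 0}
    - {"jaw": -1,"dx": 0.0225,"dy": 0.0256,"dz": 0,"twist": 0}
    - {"jaw": -1,"dx": 0.0225,"dy": 0.0256,"dz": 0,"twist": 0}
    - {"jaw": -1,"dx": 0.0225,"dy": 0.0256,"dz": 0,"twist": 0}
    - {"jaw": -1,"dx": 0.0225,"dy": 0.0256,"dz": 0,"twist": 0}

```text
t: 2.95
eef_pos: [0.3932, 0.2301, 0.2925]
ee_rot: [-3.141, -0.0, -0.404]
force: [0.6, 0.3, -0.0]
width: 0.0135
gripper_force: 0.0
```

Request:
move_arm:
  increments:
    - {"jaw": -1,"dx": 0.0225,"dy": 0.0256,"dz": 0,"twist": 0}
    - {"jaw": -1,"dx": 0.0225,"dy": 0.0256,"dz": 0,"twist": 0}
    - {"jaw": -1,"dx": 0.0225,"dy": 0.0256,"dz": 0,"twist": 0}
    - {"jaw": -1,"dx": 0.0225,"dy": 0.0256,"dz": 0,"twist": 0}
    - {"jaw": -1,"dx": 0.0225,"dy": 0.0256,"dz": 0,"twist": 0}
    - {"jaw": -1,"dx": 0.0225,"dy": 0.0256,"dz": 0,"twist": 0}
    - {"jaw": -1,"dx": 0,"dy": 0,"dz": 0,"twist": -0.114}
    - {"jaw": -1,"dx": 0,"dy": 0,"dz": 0,"twist": -0.114}
    - {"jaw": -1,"dx": 0,"dy": 0,"dz": 0,"twist": -0.114}
    - {"jaw": -1,"dx": 0,"dy": 0,"dz": 0,"twist": -0.114}
    - {"jaw": -1,"dx": 0,"dy": 0,"dz": 0,"twist": -0.114}
    - {"jaw": -1,"dx": 0,"dy": 0,"dz": 0,"twist": -0.114}

```text
t: 3.95
eef_pos: [0.4566, 0.0372, 0.2923]
ee_rot: [-3.142, -0.0, 0.285]
force: [0.0, -0.2, 0.2]
width: 0.0
gripper_force: 0.0
```

```bash
python3 - <<'E'
from station import arm
import cv2,numpy as np
s=arm.get_state();print(s['t'],s['eef_pos'],s['ee_rot'],s['width'],s['q'])
a=arm.grab_frame('wrist');cv2.imwrite('pics/d.png',a)
c='wrist'
for n in('cutter','pin_top','notch','nub','hub_top'):
    print(c,n,[(np.round(d['position'],4),round(d['score'],2)) for d in arm.pinpoint(c,n)[:1]])
E
```

```text
3.95 [0.45663582 0.03719634 0.29234479] [-3.14155474e+00 -3.96045596e-04  2.84589449e-01] 6.753372624419677e-06 [ 5.13266773e-01 -7.28007994e-03 -4.42857118e-01  5.83058714e-05
 -1.13482496e+00  1.34209440e+00]
wrist cutter [(array([ 0.4952,  0.0837, -0.0026]), 0.96)]
wrist pin_top [(array([0.4376, 0.0405, 0.0683]), 0.56)]
wrist notch [(array([0.5616, 0.0885, 0.076 ]), 0.98)]
wrist nub [(array([0.4445, 0.0733, 0.0961]), 0.75)]
wrist hub_top [(array([0.4982, 0.0817, 0.0908]), 0.78)]
```

View pics/d.png

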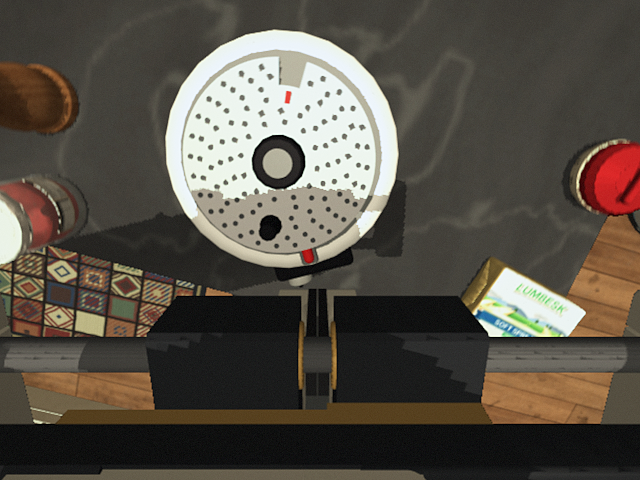

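The wrist view shows the hub at (278,163), the nub top at (270,228), the notch centre at (292,70) and the visible red pin end at (308,256). I'll project these at their known heights.

```bash
cat > h.py <<'E'
import numpy as np,cv2
from station import arm
def ray(c,uv,z,M=None):
    i=arm.camera_info(c);T=np.array(i['extrinsics']);d=T[:3,:3]@np.linalg.solve(np.array(i['K']),[*uv,1])
    return T[:3,3]+d*(z-T[2,3])/d[2]
def px(c,p):
    i=arm.camera_info(c);T=np.array(i['extrinsics']);v=np.array(i['K'])@(T[:3,:3].T@(np.array(p)-T[:3,3]));return v[:2]/v[2]
def ang(v): return np.degrees(np.arctan2(v[1],v[0]))%360
E
python3 - <<'E'
from h import *
h=ray('wrist',(278,163),.0875);print(h)
for n,uv,z in(('nub',(270,228),.0975),('notch',(292,72),.0735),('redline',(288,97),.0735),('pin',(308,256),.065)):
    p=ray('wrist',uv,z);d=p-h;print(n,p,np.hypot(*d[:2]),ang(d))
s=arm.get_state();print(px('wrist',s['eef_pos']-[0,0,.066]))
for y in(280,357): print(ray('wrist',(y,292),.2263))
E
```

```text
[0.49772283 0.07946729 0.0875    ]
nub [0.45014076 0.07274476 0.0975    ] 0.048054614288256116 188.04168060298068
notch [0.56271672 0.08662963 0.0735    ] 0.06538734313453619 6.288637090336416
redline [0.54521575 0.08511255 0.0735    ] 0.047827253618554784 6.778677725986177
pin [0.42546309 0.0367508  0.065     ] 0.08394146017962677 210.5895360585578
[317.43965721 308.86134121]
[0.46004594 0.05548023 0.2263    ]
[0.46928261 0.02283646 0.2263    ]
```

Axis (0.498, 0.080), pin at about 210.5°, nub at about 187°: turn clockwise by about 156°. I'll descend, then push along the arc.

Request:
move_arm:
  increments:
    - {"jaw": -1,"dx": 0,"dy": 0,"dz": 0.036,"twist": 0}
    - {"jaw": -1,"dx": 0,"dy": 0,"dz": 0.036,"twist": 0}
    - {"jaw": -1,"dx": 0,"dy": 0,"dz": 0.036,"twist": 0}
    - {"jaw": -1,"dx": 0,"dy": 0,"dz": 0.025,"twist": 0}
    - {"jaw": -1,"dx": 0,"dy": 0,"dz": 0.01,"twist": 0}
    - {"jaw": -1,"dx": 0,"dy": 0,"dz": 0,"twist": 0}

```text
t: 4.75
eef_pos: [0.4552, 0.0367, 0.1466]
ee_rot: [3.141, 0.005, 0.277]
force: [-0.4, -0.8, 0.2]
width: 0.0003
gripper_force: 0.0
```

Request:
move_arm:
  increments:
    - {"jaw": -1,"dx": -0.0027,"dy": -0.0053,"dz": 0,"twist": 0.1}
    - {"jaw": -1,"dx": -0.0027,"dy": -0.0053,"dz": 0,"twist": 0.1}
    - {"jaw": -1,"dx": -0.0027,"dy": -0.0053,"dz": 0,"twist": 0.1}
    - {"jaw": -1,"dx": -0.0027,"dy": -0.0053,"dz": 0,"twist": 0.1}
    - {"jaw": -1,"dx": -0.0027,"dy": -0.0053,"dz": 0,"twist": 0.1}
    - {"jaw": -1,"dx": -0.0027,"dy": -0.0053,"dz": 0,"twist": 0.1}

```text
t: 5.25
eef_pos: [0.4401, 0.0686, 0.1504]
ee_rot: [-3.141, -0.001, -0.327]
force: [1.0, -1.5, -0.4]
width: 0.0005
gripper_force: 0.7
```

```bash
python3 - <<'E'
from h import *
s=arm.get_state();print(s['t'],s['eef_pos'],s['ee_rot'],s['force'])
A=np.array([.498,.080,0])
for c in('top','scene','wrist'):
  arm.grab_frame(c)
  for n in('notch','nub'):
    for d in arm.pinpoint(c,n)[:1]: print(c,n,np.round(d['position'],3),d['score'],ang(d['position']-A))
R=cv2.Rodrigues(np.zeros(3))[0]
print('radius',np.hypot(*(s['eef_pos']-A)[:2]),ang(s['eef_pos']-A))
E
```

```text
5.25 [0.44010948 0.06855771 0.15036336] [-3.14073045e+00 -1.17830356e-03 -3.27114857e-01] [ 0.9738321  -1.51324463 -0.44912289]
scene notch [0.564 0.065 0.075] 0.65 347.5263550910507
radius 0.05901049252318472 191.18062201002812
```

The disc is turning (notch now about 347°). About 2.4 rad remain; I'll push 2.0 of that, then look.

Request:
move_arm:
  increments:
    - {"jaw": -1,"dx": -0.0027,"dy": -0.0053,"dz": 0,"twist": 0.1}
    - {"jaw": -1,"dx": -0.0027,"dy": -0.0053,"dz": 0,"twist": 0.1}
    - {"jaw": -1,"dx": -0.0027,"dy": -0.0053,"dz": 0,"twist": 0.1}
    - {"jaw": -1,"dx": -0.0027,"dy": -0.0053,"dz": 0,"twist": 0.1}
    - {"jaw": -1,"dx": -0.0027,"dy": -0.0053,"dz": 0,"twist": 0.1}
    - {"jaw": -1,"dx": -0.0027,"dy": -0.0053,"dz": 0,"twist": 0.1}
    - {"jaw": -1,"dx": -0.0027,"dy": -0.0053,"dz": 0,"twist": 0.1}
    - {"jaw": -1,"dx": -0.0027,"dy": -0.0053,"dz": 0,"twist": 0.1}
    - {"jaw": -1,"dx": -0.0027,"dy": -0.0053,"dz": 0,"twist": 0.1}
    - {"jaw": -1,"dx": -0.0027,"dy": -0.0053,"dz": 0,"twist": 0.1}

```text
t: 6.53
eef_pos: [0.4563, 0.1224, 0.1489]
ee_rot: [3.14, -0.001, -1.325]
force: [-1.5, -1.0, 0.1]
width: 0.0007
gripper_force: 0.7
```

```bash
python3 - <<'E'
from h import *
s=arm.get_state();print(s['t'],s['eef_pos'],s['ee_rot'],s['force'])
A=np.array([.498,.080,0])
for c in('top','scene','wrist'):
  cv2.imwrite(f'pics/e_{c}.png',arm.grab_frame(c))
  for n in('notch','nub'):
    for d in arm.pinpoint(c,n)[:1]: print(c,n,np.round(d['position'],3),d['score'],ang(d['position']-A))
print('radius',np.hypot(*(s['eef_pos']-A)[:2]),ang(s['eef_pos']-A))
E
```

```text
6.5333 [0.45628707 0.12243084 0.14892614] [ 3.14020176e+00 -5.53522763e-04 -1.32530274e+00] [-1.54711336 -1.03156554  0.13914886]
top notch [0.523 0.015 0.076] 0.98 290.90194879213476
top nub [ 0.783  0.216 -0.   ] 0.44 25.517223083882982
scene notch [0.519 0.016 0.076] 0.55 288.0834453830487
scene nub [0.478 0.126 0.096] 0.86 113.77851760758472
radius 0.059500796160347924 134.51117373372765
```

Request:
move_arm:
  increments:
    - {"jaw": -1,"dx": -0.0027,"dy": -0.0053,"dz": 0,"twist": 0.1}
    - {"jaw": -1,"dx": -0.0027,"dy": -0.0053,"dz": 0,"twist": 0.1}
    - {"jaw": -1,"dx": -0.0027,"dy": -0.0053,"dz": 0,"twist": 0.1}
    - {"jaw": -1,"dx": -0.0027,"dy": -0.0053,"dz": 0,"twist": 0.1}
    - {"jaw": -1,"dx": -0.0027,"dy": -0.0053,"dz": 0,"twist": 0.1}
    - {"jaw": -1,"dx": -0.0027,"dy": -0.0053,"dz": 0,"twist": 0.1}
    - {"jaw": -1,"dx": -0.0027,"dy": -0.0053,"dz": 0,"twist": 0.1}
    - {"jaw": -1,"dx": -0.0027,"dy": -0.0053,"dz": 0,"twist": 0.1}
    - {"jaw": -1,"dx": -0.0027,"dy": -0.0053,"dz": 0,"twist": 0.1}
    - {"jaw": -1,"dx": -0.0027,"dy": -0.0053,"dz": 0,"twist": 0.1}
    - {"jaw": -1,"dx": 0,"dy": 0,"dz": 0,"twist": 0}

```text
t: 7.9
eef_pos: [0.5121, 0.1379, 0.149]
ee_rot: [3.142, -0.0, -2.325]
force: [0.3, -0.1, 1.0]
width: 0.0004
gripper_force: 0.0
```

```bash
python3 - <<'E'
from h import *
s=arm.get_state();print(s['t'],s['eef_pos'],s['ee_rot'],s['force'])
A=np.array([.498,.080,0])
for c in('top','scene','wrist'):
  f=arm.grab_frame(c); 
  if c!='wrist':
    u=px(c,[.498,.08,.07]).astype(int);print(c,u);f=cv2.resize(f[u[1]-60:u[1]+60,u[0]-70:u[0]+70],None,fx=4,fy=4)
  cv2.imwrite(f'pics/f_{c}.png',f)
  for n in('notch','nub','pin_top'):
    for d in arm.pinpoint(c,n)[:1]: print(c,n,np.round(d['position'],3),d['score'],ang(d['position']-A))
print('radius',np.hypot(*(s['eef_pos']-A)[:2]),ang(s['eef_pos']-A))
E
```

```text
7.9 [0.51205461 0.13787712 0.1490096 ] [ 3.14158480e+00 -2.56257062e-04 -2.32478616e+00] [ 0.34139726 -0.08971438  0.95060069]
top [309 282]
top notch [0.456 0.025 0.076] 0.94 232.62971525536375
top nub [0.53  0.12  0.098] 0.97 51.94914308967529
top pin_top [0.438 0.048 0.067] 0.93 207.699472808055
scene [275 252]
scene notch [0.458 0.024 0.074] 0.97 234.19998962588693
scene nub [0.526 0.12  0.096] 0.78 54.66506651224439
scene pin_top [0.433 0.047 0.067] 0.94 207.12987112540847
wrist pin_top [0.437 0.044 0.069] 0.58 210.4533092036337
radius 0.059559153911468356 76.35076143856028
```

View pics/f_scene.png

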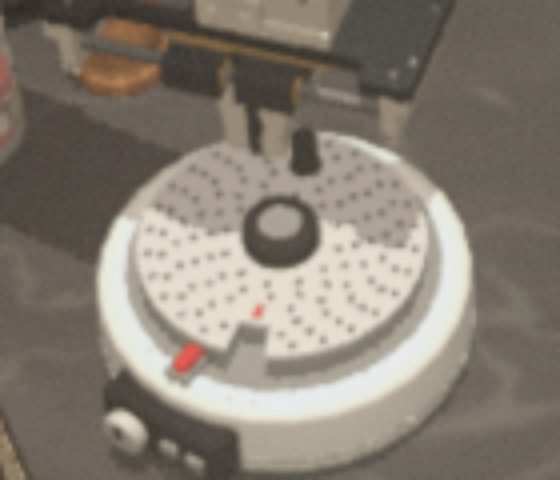

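The crop shows the notch at about (250,345) nearing the red pin at (187,358), with the finger still behind the nub at (303,155). About 24° remain, so I'll push 20° more and look.

Request:
move_arm:
  increments:
    - {"jaw": -1,"dx": -0.0014,"dy": -0.0026,"dz": 0,"twist": 0.05}
    - {"jaw": -1,"dx": -0.0014,"dy": -0.0026,"dz": 0,"twist": 0.05}
    - {"jaw": -1,"dx": -0.0014,"dy": -0.0026,"dz": 0,"twist": 0.05}
    - {"jaw": -1,"dx": -0.0014,"dy": -0.0026,"dz": 0,"twist": 0.05}
    - {"jaw": -1,"dx": -0.0014,"dy": -0.0026,"dz": 0,"twist": 0.05}
    - {"jaw": -1,"dx": -0.0014,"dy": -0.0026,"dz": 0,"twist": 0.05}
    - {"jaw": -1,"dx": -0.0014,"dy": -0.0026,"dz": 0,"twist": 0.05}
    - {"jaw": -1,"dx": 0,"dy": 0,"dz": 0,"twist": 0}

```text
t: 9.17
eef_pos: [0.5306, 0.1298, 0.1491]
ee_rot: [3.142, -0.0, -2.673]
force: [-0.7, -0.0, 0.3]
width: 0.0007
gripper_force: 0.2
```

```bash
cat > m.py <<'E'
from h import *
import sys
s=arm.get_state();print(s['t'],s['eef_pos'],s['ee_rot'],s['force'])
A=np.array([.498,.080,0])
V=[]
for c in('top','scene'):
  f=arm.grab_frame(c)
  u=px(c,[.45,.055,.07]).astype(int);V.append(cv2.resize(f[u[1]-25:u[1]+25,u[0]-30:u[0]+30],None,fx=6,fy=6,interpolation=cv2.INTER_CUBIC))
  for n in('notch','nub','pin_top'):
    for d in arm.pinpoint(c,n)[:1]: print(c,n,np.round(d['position'],3),d['score'],ang(d['position']-A))
cv2.imwrite(sys.argv[1],np.hstack(V))
print('radius',np.hypot(*(s['eef_pos']-A)[:2]),ang(s['eef_pos']-A))
E
python3 m.py pics/g.png
```

```text
9.1667 [0.53059169 0.12977434 0.14905873] [ 3.14152245e+00 -2.50146720e-04 -2.67309698e+00] [-0.68655782 -0.03016692  0.31794784]
top notch [0.441 0.042 0.074] 0.74 213.82829591766253
top nub [0.54  0.107 0.099] 0.86 32.64614069221946
top pin_top [0.438 0.045 0.067] 0.92 210.34497492067564
scene notch [ 0.781  0.097 -0.003] 0.6 3.3795248087715417
scene nub [0.537 0.108 0.095] 0.69 36.10631730569503
scene pin_top [0.438 0.047 0.064] 0.56 208.51033899752113
radius 0.05949540640252005 56.78366165708286
```

View pics/g.png

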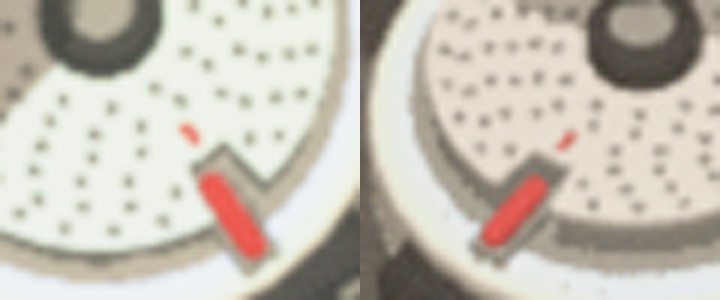

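The notch now straddles the pin, with the pin toward the clockwise side in the top crop (pin from (210,185) to (257,247), red line at (190,133)). I'll work out the angles.

```bash
python3 - <<'E'
from h import *
# work out hub from the same pictures to cancel calibration error
for c,off,P in(('top',0,dict(hub=(102,10),line=(190,133),pin_in=(212,187),pin_out=(255,245),fl=(197,163),fr=(222,148))),
            ('scene',360,dict(hub=(642,20),line=(568,141),pin_in=(538,187),pin_out=(496,235),fl=(533,157),fr=(565,178)))):
  u=px(c,[.45,.055,.07]).astype(int);Q={}
  for k,(x,y) in P.items():
    z={'hub':.0875,'line':.0735,'fl':.0735,'fr':.0735}.get(k,.0665)
    Q[k]=ray(c,((x-off+.5)/6-.5+u[0]-30,(y+.5)/6-.5+u[1]-25),z)
  A=Q['hub'];print(c,A)
  for k in Q: print(k,np.round(Q[k],4),round(np.hypot(*(Q[k]-A)[:2]),4),round(ang(Q[k]-A),1), round(ang(Q[k]-[.498,.08,0]),1))
E
```

```text
top [0.49499887 0.07914157 0.0875    ]
hub [0.495  0.0791 0.0875] 0.0 0.0 196.0
line [0.4571 0.0531 0.0735] 0.046 214.4 213.3
pin_in [0.4408 0.047  0.0665] 0.063 210.7 210.0
pin_out [0.4217 0.0345 0.0665] 0.0858 211.4 210.8
fl [0.4473 0.0515 0.0735] 0.0551 210.1 209.4
fr [0.4517 0.0433 0.0735] 0.0562 219.7 218.4
scene [0.4972368  0.08071391 0.0875    ]
hub [0.4972 0.0807 0.0875] 0.0 0.0 136.9
line [0.4578 0.0537 0.0735] 0.0478 214.4 213.2
pin_in [0.4428 0.0452 0.0665] 0.0649 213.1 212.2
pin_out [0.4228 0.0327 0.0665] 0.0886 212.8 212.2
fl [0.4446 0.0525 0.0735] 0.0597 208.2 207.2
fr [0.4509 0.0396 0.0735] 0.0619 221.6 220.6
```

Both views put the notch about 1.5–3.5° short, so I'll nudge about 2.6°, back off, and lift.

Request:
move_arm:
  increments:
    - {"jaw": -1,"dx": -0.0012,"dy": -0.0024,"dz": 0,"twist": 0.045}
    - {"jaw": -1,"dx": 0,"dy": 0,"dz": 0,"twist": 0}
    - {"jaw": -1,"dx": 0,"dy": 0,"dz": 0,"twist": 0}
    - {"jaw": -1,"dx": 0,"dy": 0.008,"dz": 0,"twist": 0}
    - {"jaw": -1,"dx": 0,"dy": 0.004,"dz": 0,"twist": 0}
    - {"jaw": -1,"dx": 0,"dy": 0,"dz": -0.03,"twist": 0}
    - {"jaw": -1,"dx": 0,"dy": 0,"dz": -0.03,"twist": 0}
    - {"jaw": -1,"dx": 0,"dy": 0,"dz": 0,"twist": 0}

```text
t: 10.23
eef_pos: [0.5299, 0.1409, 0.2147]
ee_rot: [-3.141, 0.008, -2.713]
force: [0.9, 0.2, 0.1]
width: 0.0002
gripper_force: 0.0
```

```bash
python3 m.py pics/i.png
```

```text
10.2333 [0.52993656 0.14088549 0.21471602] [-3.14117898  0.00812743 -2.71318201] [0.90481079 0.16777527 0.11907378]
top notch [0.438 0.045 0.072] 0.7 210.33292563048266
top pin_top [0.44  0.044 0.07 ] 0.58 211.73914079581516
scene notch [0.439 0.042 0.075] 0.97 212.66622493659008
scene nub [0.537 0.105 0.095] 0.95 32.93576810897198
scene pin_top [0.434 0.045 0.066] 0.64 208.75543217603573
radius 0.0687530880563649 62.32142535684592
```

View pics/i.png

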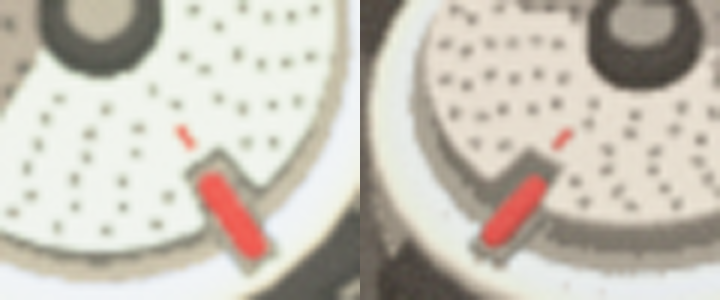

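The notch is now centred on the pin in both crops (top: pin (233,216) between the notch sides; scene: likewise). Next I'll move over the hub and descend to just above it.

Request:
move_arm:
  increments:
    - {"jaw": -1,"dx": 0.0273,"dy": -0.0211,"dz": 0,"twist": 0}
    - {"jaw": -1,"dx": 0.0273,"dy": -0.0211,"dz": 0,"twist": 0}
    - {"jaw": -1,"dx": 0,"dy": 0,"dz": 0,"twist": 0}
    - {"jaw": -1,"dx": 0,"dy": 0,"dz": 0.03,"twist": 0}
    - {"jaw": -1,"dx": 0,"dy": 0,"dz": 0.018,"twist": 0}
    - {"jaw": -1,"dx": 0,"dy": 0,"dz": 0,"twist": 0}
    - {"jaw": -1,"dx": 0,"dy": 0,"dz": 0,"twist": 0}

```text
t: 11.22
eef_pos: [0.4949, 0.0778, 0.1605]
ee_rot: [-3.141, -0.003, -2.716]
force: [0.3, 0.7, 0.3]
width: -0.0
gripper_force: 0.0
```

Request:
move_arm:
  increments:
    - {"jaw": -1,"dx": -0.003,"dy": 0.001,"dz": 0.002,"twist": 0}
    - {"jaw": -1,"dx": 0,"dy": 0,"dz": 0.002,"twist": 0}
    - {"jaw": -1,"dx": 0,"dy": 0,"dz": 0.002,"twist": 0}
    - {"jaw": -1,"dx": 0,"dy": 0,"dz": 0.002,"twist": 0}
    - {"jaw": -1,"dx": 0,"dy": 0,"dz": 0.002,"twist": 0}
    - {"jaw": -1,"dx": 0,"dy": 0,"dz": 0.002,"twist": 0}
    - {"jaw": -1,"dx": 0,"dy": 0,"dz": 0,"twist": 0}

```text
t: 11.8
eef_pos: [0.498, 0.0806, 0.1492]
ee_rot: [3.142, 0.001, -2.716]
force: [-0.4, 0.7, 0.8]
width: 0.0006
gripper_force: 0.2
```

Request:
move_arm:
  increments:
    - {"jaw": -1,"dx": 0,"dy": 0,"dz": 0.002,"twist": 0}
    - {"jaw": -1,"dx": 0,"dy": 0,"dz": 0.002,"twist": 0}
    - {"jaw": -1,"dx": 0,"dy": 0,"dz": 0.001,"twist": 0}
    - {"jaw": -1,"dx": 0,"dy": 0,"dz": 0,"twist": 0}

```text
t: 12.13
eef_pos: [0.4978, 0.0805, 0.144]
ee_rot: [3.142, 0.0, -2.716]
force: [-0.1, 0.3, 1.1]
width: 0.0005
gripper_force: 0.6
```

Request:
move_arm:
  increments:
    - {"jaw": -1,"dx": 0,"dy": 0,"dz": 0.001,"twist": 0}
    - {"jaw": -1,"dx": 0,"dy": 0,"dz": 0.001,"twist": 0}
    - {"jaw": -1,"dx": 0,"dy": 0,"dz": 0,"twist": 0}

```text
t: 12.38
eef_pos: [0.498, 0.0805, 0.1432]
ee_rot: [-3.141, 0.001, -2.715]
force: [-3.2, 0.6, 13.0]
width: 0.0005
gripper_force: 6.7
```

The force rises to 13 N at tip height 0.077, which is the seated hub height (0.0775). I'll press slightly more, lift clear, move aside and check.

Request:
move_arm:
  increments:
    - {"jaw": -1,"dx": 0,"dy": 0,"dz": 0.001,"twist": 0}
    - {"jaw": -1,"dx": 0,"dy": 0,"dz": 0,"twist": 0}
    - {"jaw": -1,"dx": 0,"dy": 0,"dz": 0,"twist": 0}
    - {"jaw": -1,"dx": 0,"dy": 0,"dz": -0.01,"twist": 0}
    - {"jaw": -1,"dx": 0,"dy": 0,"dz": -0.03,"twist": 0}
    - {"jaw": -1,"dx": 0,"dy": 0,"dz": -0.04,"twist": 0}
    - {"jaw": -1,"dx": 0,"dy": 0,"dz": -0.04,"twist": 0}
    - {"jaw": -1,"dx": 0,"dy": 0,"dz": -0.02,"twist": 0}
    - {"jaw": -1,"dx": 0,"dy": 0,"dz": 0,"twist": 0}
    - {"jaw": -1,"dx": 0,"dy": 0,"dz": 0,"twist": 0}

```text
t: 13.22
eef_pos: [0.4977, 0.0804, 0.2822]
ee_rot: [3.141, 0.002, -2.716]
force: [-0.3, 0.4, -1.1]
width: 0.0004
gripper_force: 0.0
```

```bash
python3 m.py pics/j.png; python3 - <<'E'
from h import *
for c in('top','scene'):
  for n in('notch','hub_top','nub'):
    for d in arm.pinpoint(c,n)[:1]: print(c,n,np.round(d['position'],3),d['score'])
E
```

```text
13.2167 [0.4976663  0.08040689 0.2822416 ] [ 3.14102820e+00  2.07914207e-03 -2.71610032e+00] [-0.28073514  0.39276798 -1.10235204]
top notch [0.437 0.044 0.064] 0.6 210.43684989026485
top nub [0.544 0.105 0.089] 0.65 28.411095428381607
top pin_top [0.438 0.044 0.066] 0.98 210.96375653207352
scene notch [0.438 0.044 0.066] 0.93 211.32869286780414
scene nub [0.539 0.105 0.089] 0.95 31.412645904872672
scene pin_top [0.435 0.048 0.071] 0.66 206.60147569824414
radius 0.0005262279576075316 129.35605830779056
top notch [0.437 0.044 0.064] 0.6
top hub_top [0.503 0.081 0.077] 0.72
top nub [0.544 0.105 0.089] 0.65
scene notch [0.438 0.044 0.066] 0.93
scene hub_top [0.497 0.079 0.078] 0.74
scene nub [0.539 0.105 0.089] 0.95
```

View pics/j.png

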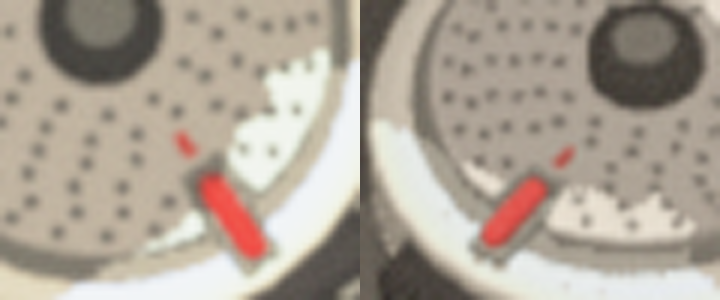

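The disc has dropped: the networks put the hub at 0.077–0.078 and the notch at about 0.065, and the pin at (233,216) sits centred in the notch. The hand is clear, so I'm handing in.

```bash
python3 -c "
from station import arm
print(arm.job_done())"
```

```text
the job is handed in; nothing more can be done
None
```

I turned the disc clockwise until its notch lay over the pin and pressed it down to its stop by the hub. I then lifted the hand clear and handed the job in at about 13 s; no verdict was returned.

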